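# Free the jammed cap feeder and complete the repair kit

### The arm

A 6-joint arm with a two-finger parallel gripper is mounted at the origin on the work surface. World frame = base frame: x ahead of the robot, y to its left, z up, the work surface at z = 0. Lengths are in m, angles in rad, forces in N, time in s.
With the tool pointing down it reaches from about 0.35 to 0.8 m from the base axis. Payload 7.3 kg.
Tool frame: the origin (TCP) lies at the very end of the fingers, on their centre line; the grasp point (between the pads) lies 19 mm behind it; z points along the fingers, y is the line along which they close (so a half turn about z gives the same grasp; the last joint's range is limited). The gripper opens to 85 mm and grips with 20 to 120 N. Pads are 22 mm wide; open, the fingers measure 114 mm over their backs; the gripper's body (76 mm by 85 mm) begins 54 mm behind the grasp point. The pads swing forward as they close: fully open they stand 13 mm farther back than shut.
Start: joints at [-1.312, 0.342, 1.524, -0, 1.275, -0.146], TCP at [0.207, -0.483, 0.231] pointing down, gripper open.
Joint ranges: [-2.53, 2.53], [-0.77, 2.02], [0.04, 2.7], [-1, 4.14], [0.28, 2.66], [-3.11, 3.11]. Speed limits (rad/s): [2.57, 2.57, 3.14, 3.14, 3.14, 3.14].

### API

Orientations are given as a unit quaternion [x, y, z, w].
In Python, from rig import arm, imaging gives the robot as it stands. The module is installed in compiled form; this text tells all that it offers.
- The arm moves only by the tool carry_out, never from a script. Its argument "increments" is a list of rows, each a list of 2 entries, a list of its own where there are three numbers: the shift along the tool's x, y, z in mm, then the turn about the tool's z in degrees. A call has 1 to 20 rows; each row is the pose to reach, as a shift and turn from the pose commanded when the call began, along the tool's axes at that moment; what a row does not reach only later rows make up. A row lasts 1/10 s, in which the tool goes at most 50 mm and 8.59 degrees, less where a joint would pass 70% of its speed; a pose out of reach is approached as far as the arm can. A call with a gripper value outside its range is refused whole. "grip" is the opening, from 0 (shut) to 1 (fully open), set as the call begins (left out, the last holds). The fingers move at their own pace and stop on an object; "grip_force" is the grip in N (left out, the last holds). Time passes only in rows, so rows that repeat a pose let the fingers close. It gives the time, the measured TCP pose, the force, the opening and the grip force at its end, in the units of the state.
- arm.observe(): the state, without advancing time (a new reading comes with each control period).
- imaging.grab_frame(name): name is "side" or "top"; returns a dict with "frame" (420x560x3 uint8, red, green, blue), "fx", "fy", "cx", "cy" (pixels), "extrinsics" (4x4, takes a point from world to camera coordinates). Camera axes: x right, y up, looking along -z (the intrinsics and any distortion apply to the point x, -y, -z); pixel columns grow to the right and rows downward; lengths in m; the calibration is good to about 2 mm. A picture is of the moment at which its call begins. There is no depth.
- arm.sign_off(): hands the job in; it is judged then, once.
Trained networks look in the newest picture that a camera, given by its name, has taken for a name from the list of things; names that differ only in an ending like _2 or _b are one class to them, and where a whole thing is asked for, a point or a joint stands for the part that bears it (a point fixed in the world has none). Each returns a list of dicts, best first, with "confidence" (0 to 1); they miss things now and then, are a little off and sometimes report something else, mostly with a low value. They report only what shows in the picture. A call takes as long as a camera call.
- imaging.find_in(name, camera): "extent" ([left, top, width, height] in pixels, round what is visible of it).
The state is a dict: "time_s": time; "qpos": joint angles; "joint_velocities": joint speeds; "tau": joint torques, N m; "ee_pos": TCP position; "tool_rot": TCP orientation; "force": force on the tool from outside, world axes, zero at the start; "ft_torque": the same for the moment, N m; "finger_gap": opening from 0.0 (shut) to 1.0 (fully open); "finger_force": force on a finger pad.
Only numpy, scipy, OpenCV 4.12 (cv2) and the standard library are available. Lean on these libraries where they do the work, as an engineer would, in place of code of your own. Each camera call takes 0.05 s, during which the arm holds its last target. There are 200 camera calls.

### The job

The housing-cap feeder has jammed: two caps are wedged side by side just above the neck of the chute. Nudge the upper one of the pair, which lies against the straight side wall, back up the slope, without lifting any cap out of the hopper, so that all three caps run down the lane to the stop. Then take the front cap and set it down (do not drop it) upright, boss up, in the empty compartment of the kit tray, with the other two left queued at the stop and the lamp socket, brass knob and screwdriver left as they lie.

Things in the scene. Friction and masses are not known exactly. Their poses are not given: they have to be found in the camera images.
- chute: sloping trough of the fixed gravity feeder: slick black floor, steel edge walls 11 mm high and 3 mm thick. Origin: floor surface at the inner face of the stop (low end, 8 mm high, 4 mm thick), lane centreline, 36 mm above the bench. x runs up the slope (28 degrees), y across, z square to the floor. Lane: 42 mm wide (y -21 to 21), x = 0 to the neck at 125 mm. Caps slide down it by themselves
- neck (a point): centre of the neck, on the floor, 125 mm up from the stop. Above it is the hopper, up to x = 275 mm: its side at y = -21 is the lane wall running straight on, its other side is at y = +48. At the start the blocking cap lies near x 169, y -3 mm, wedged between the straight side and the cap in the shoulder corner; the third lies loose behind them, near x 191, y 28
- shoulder (a point): middle of the straight shoulder wall from the neck corner (x 125, y 21 mm) to the hopper side (x 146, y 48), on the floor. The lower wedged cap sits on it near x 155, y 30 mm. With the blocking cap pushed 15 to 30 mm up the slope this one slides off into the neck and goes first; with the tool lifted away the others follow. Sometimes a second nudge is needed
- pick_up (a point): where the centre of the front cap comes to rest against the stop: 18 mm up the slope, 14 mm above the chute floor. Three caps waiting in the lane have their centres near x = 18, 54 and 90 mm; when the front one is taken the others run forward by themselves
- cap1_center (a point): one of three like aluminium housing caps: ribbed flange 36 mm in diameter, 8 mm thick, with a plain round grip boss 20 mm in diameter on top, 28 mm high in all, about 40 g. The point is its centre, half-way up (14 mm above the underside); z is its axis, boss end up. Read from the positions which cap sits where
- cap2_center (a point): one of three like aluminium housing caps: ribbed flange 36 mm in diameter, 8 mm thick, with a plain round grip boss 20 mm in diameter on top, 28 mm high in all, about 40 g. The point is its centre, half-way up (14 mm above the underside); z is its axis, boss end up. Read from the positions which cap sits where
- cap3_center (a point): one of three like aluminium housing caps: ribbed flange 36 mm in diameter, 8 mm thick, with a plain round grip boss 20 mm in diameter on top, 28 mm high in all, about 40 g. The point is its centre, half-way up (14 mm above the underside); z is its axis, boss end up. Read from the positions which cap sits where
- kit_tray: grey plastic kit tray fixed on the bench, 294 by 100 mm, walls and dividers 4 mm thick and 16 mm high, floor 4 mm thick, three compartments of 93 by 92 mm in a row along its x. Origin: centre of its underside
- empty_place (a point): centre of the inner floor of the tray's empty compartment, the one at the tray's -x end, 4 mm above the bench; axes as the tray
- lamp_socket_center (a point): black polymer lamp socket standing in another compartment of the tray, 38 mm flange, 40 mm high; its centre, half-way up. Leave it
- meter_knob_center (a point): brass meter knob standing in another compartment of the tray, 34 mm in diameter, 19 mm high; its centre. Leave it
- screwdriver: screwdriver with a black handle, 190 mm long, lying on the bench mat clear of the work. Leave it

How it is judged:
By the outcome, as a careful person would: the job done as asked, in the order asked, and still so for the second after the job is handed in, with the robot touching nothing.
It also fails if it takes over 45 s, if anything falls off the work surface, if the arm or the gripper's body presses on something with over 40 N, if the wrist force passes 120 N, or if a joint passes its speed limit or range.

## Working session

There is one attempt and no reset: what is moved stays moved. The work goes in short steps, Python scripts to look and compute and a tool call to move; the robot and the scene stay as the last step left them, time stands still between calls to the robot, and variables do not carry over. Pictures are saved under pics/ and viewed, at most 10 in all, crops included, and the job is handed in when it is done.

Besides the shell and the picture viewer there is one more tool, called after "Call:" as name(argument=value, ...) on one line, values as JSON. carry_out: Moves the arm, as the interface text tells. Its arguments: {"type":"object","properties":{"increments":{"type":"array"},"grip":{"type":"number"},"grip_force":{"type":"number"}},"required":["increments"]}

```bash
mkdir -p pics; cat > h.py <<'E'
import numpy as np, cv2
from rig import arm, imaging
def shot(n,f):
    d=imaging.grab_frame(n); cv2.imwrite(f'pics/{f}.png',d['frame'][:,:,::-1]); return d
E
python3 - <<'E'
from h import *
np.set_printoptions(precision=4,suppress=True)
for n in('top','side'):
    d=shot(n,n+'0'); print(n,d['fx'],d['fy'],d['cx'],d['cy'],[k for k in d]);print(d['extrinsics'])
    for o in ['chute','cap1_center','kit_tray','lamp_socket_center','meter_knob_center','screwdriver']:
        print(o,[(np.round(r['extent']).tolist(),round(r['confidence'],2)) for r in imaging.find_in(o,n)])
s=arm.observe();print(s['ee_pos'],s['tool_rot'],s['finger_gap'],s['time_s'],s['force'])
E
```

```text
top 454.2268642202665 454.2268642202665 275.4776189991885 213.2751564385438 ['frame', 'fx', 'fy', 'cx', 'cy', 'extrinsics']
[[-0.0068 -0.9999  0.0139 -0.0406]
 [ 0.9949 -0.0054  0.1005 -0.5589]
 [-0.1004  0.0145  0.9948 -0.995 ]
 [ 0.      0.      0.      1.    ]]
chute [([288.0, 122.0, 61.0, 132.0], 0.61)]
cap1_center [([304.0, 174.0, 17.0, 15.0], 0.52)]
kit_tray [([110.0, 160.0, 48.0, 135.0], 0.81)]
lamp_socket_center [([127.0, 222.0, 21.0, 16.0], 0.72)]
meter_knob_center [([127.0, 178.0, 15.0, 10.0], 0.72)]
screwdriver [([411.0, 202.0, 31.0, 78.0], 0.92)]
side 389.9558381840213 389.9558381840213 275.9057404429192 210.17218490844695 ['frame', 'fx', 'fy', 'cx', 'cy', 'extrinsics']
[[-0.9472 -0.3207 -0.0031  0.4938]
 [ 0.2043 -0.6107  0.7651 -0.2255]
 [-0.2473  0.724   0.6439 -0.8455]
 [ 0.      0.      0.      1.    ]]
chute [([214.0, 152.0, 99.0, 82.0], 0.66), ([254.0, 170.0, 13.0, 9.0], 0.56), ([145.0, 317.0, 154.0, 80.0], 0.43)]
cap1_center [([248.0, 178.0, 17.0, 17.0], 0.59)]
kit_tray [([142.0, 314.0, 158.0, 82.0], 0.69)]
lamp_socket_center [([222.0, 331.0, 21.0, 29.0], 0.9), ([300.0, 170.0, 53.0, 5.0], 0.46)]
meter_knob_center [([173.0, 333.0, 16.0, 18.0], 0.55), ([255.0, 170.0, 12.0, 12.0], 0.46)]
screwdriver [([292.0, 169.0, 59.0, 8.0], 0.61)]
[ 0.2068 -0.4826  0.2313] [0.9796 0.201  0.     0.0001] 0.9973231652076698 0.7 [-0.0335  0.3274  0.7644]
```

View pics/top0.png

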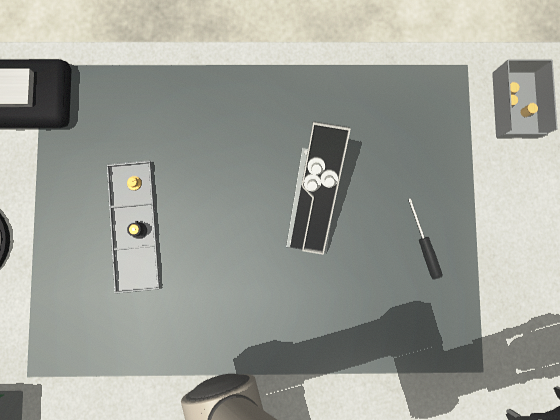

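View pics/side0.png

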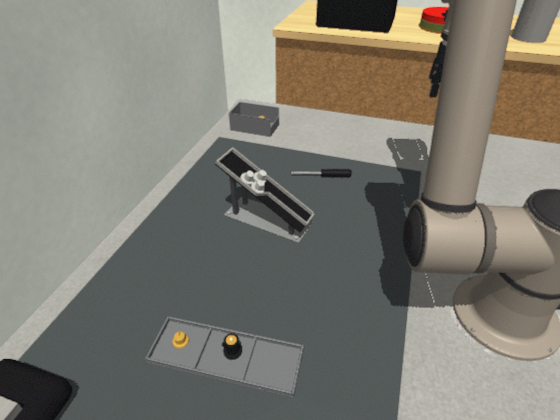

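The top view shows the chute at about (288–350, 122–254) with its low end at the bottom. The caps are near (316,166), (312,183) and (329,179). The tray is at (110–160, 160–293), and its empty compartment is the lowest one. I'll enlarge the chute to get its corners.

```bash
python3 - <<'E'
from h import *
a=cv2.imread('pics/top0.png')[112:262,275:365]; b=cv2.imread('pics/side0.png')[142:242,208:320]
a=cv2.resize(a,None,fx=4,fy=4,interpolation=2)[:600]; b=cv2.resize(b,None,fx=3.9,fy=3.9,interpolation=2)
c=np.zeros((600,800,3),np.uint8); c[:,:360]=a; c[:b.shape[0],362:362+b.shape[1]]=b[:,:438]
cv2.imwrite('pics/c1.png',c)
E
```

```text
(no output)
```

View pics/c1.png

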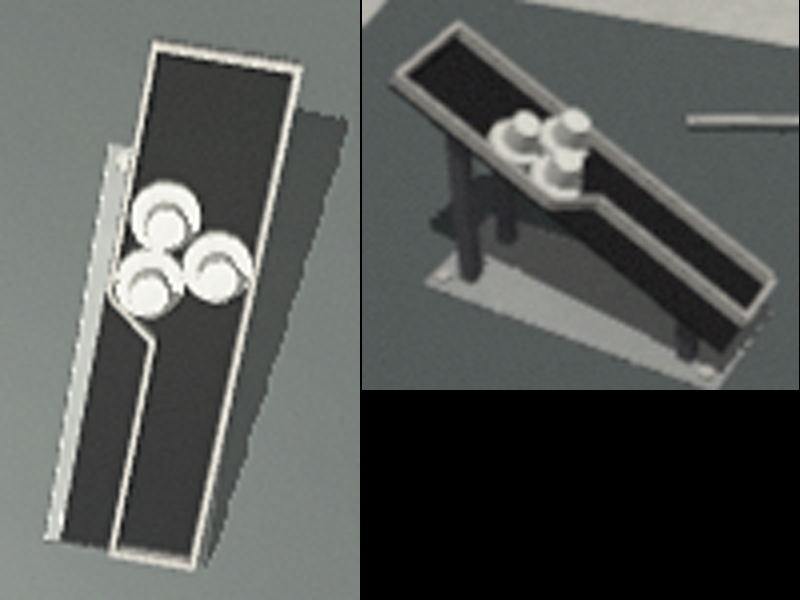

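The crop gives the chute corners clearly: top (301,67) and (153,42), bottom (194,569) and (109,552), neck corner (152,342) and shoulder corner (111,290). The side view gives matching ones. I'll fit the poses by least squares.

```bash
cat >> h.py <<'E'
from scipy.optimize import least_squares
from scipy.spatial.transform import Rotation as R
def proj(d,P):
    T=d['extrinsics']; c=np.atleast_2d(P)@T[:3,:3].T+T[:3,3]
    return np.c_[d['cx']-d['fx']*c[:,0]/c[:,2], d['cy']+d['fy']*c[:,1]/c[:,2]]
def chute(p):  # x,y,yaw -> R,t
    return (R.from_euler('z',p[2])*R.from_euler('y',-28,degrees=True)).as_matrix(), np.array([p[0],p[1],.036])
E
python3 - <<'E'
from h import *
np.set_printoptions(precision=4,suppress=True)
T=imaging.grab_frame('top');S=imaging.grab_frame('side')
P=np.array([[278,-24,11],[278,51,11],[-4,-24,11],[-4,24,9],[125,22.5,11],[146,49.5,11]])/1e3
t=(np.array([[301,67],[153,42],[194,569],[109,552],[152,342],[111,290]])+.5)/4-.5+[275,112]
s=(np.array([[460,22],[390,78],[775,275],[745,322],[600,198],[556,206]])-[362,0]+.5)/3.9-.5+[208,142]
def f(p):
    M,o=chute(p);W=P@M.T+o; return np.r_[(proj(T,W)-t),(proj(S,W)-s)].ravel()
r=least_squares(f,[.45,-.1,-.1],loss='soft_l1'); print('chute',r.x,'\n',f(r.x).reshape(-1,2)); p=r.x
M,o=chute(p)
for n,q in dict(stop=[18,0,14],c1=[155,30,28],c2=[169,-3,28],c3=[191,28,28]).items():
    W=M@(np.array(q)/1e3)+o; print(n,W,proj(T,W),proj(S,W))
Q=np.array([[147,50,16],[147,-50,16],[-147,50,16],[-147,-50,16]])/1e3
tt=np.array([[107,163.5],[153.5,161],[117,292.5],[162,289.5]]);ss=np.array([[148,358],[165,320],[294,388],[302,347]])
def g(p):
    W=R.from_euler('z',p[2]).apply(Q)+[p[0],p[1],0]; return np.r_[proj(T,W)-tt,proj(S,W)-ss].ravel()
r=least_squares(g,[.5,.25,0],loss='soft_l1');print('tray',r.x,'\n',g(r.x).reshape(-1,2))
e=R.from_euler('z',r.x[2]).apply([-.099,0,.004])+[r.x[0],r.x[1],0]; print('empty',e,proj(T,e),proj(S,e))
E
```

```text
chute [ 0.4777 -0.126  -0.1675] 
 [[ 0.1591  0.0699]
 [-0.4679  0.2174]
 [ 0.0472  0.6613]
 [-0.2113  0.999 ]
 [ 0.1765 -0.3308]
 [-0.5943  1.2063]
 [-1.2612 -0.6566]
 [ 0.4937 -1.5363]
 [ 0.1148  0.4472]
 [-0.1555 -0.5779]
 [-1.2021 -0.7478]
 [-1.52   -2.277 ]]
stop [ 0.4869 -0.1276  0.0568] [[314.2332 244.5046]] [[303.8899 211.9597]]
c1 [ 0.6047 -0.1171  0.1335] [[311.9099 185.3567]] [[259.4826 182.0681]]
c2 [ 0.6114 -0.1517  0.1401] [[329.2392 181.4887]] [[261.6658 172.1289]]
c3 [ 0.6357 -0.1243  0.1504] [[316.0907 168.6924]] [[248.9092 172.8438]]
tray [0.5333 0.2765 0.108 ] 
 [[-0.2747  1.1284]
 [-3.164  -1.1498]
 [ 0.0088  1.0676]
 [-0.1651 -1.1668]
 [-3.6615 -0.7296]
 [ 1.3855 -5.5766]
 [-0.0907  1.892 ]
 [ 1.0292 -5.7902]]
empty [0.4349 0.2659 0.004 ] [[139.1521 269.3156]] [[274.1362 362.4507]]
```

```bash
cat >> h.py <<'E'
CH=np.array([.4777,-.126,-.1675])
def W(X,y,Z):  # mm: horizontal distance up-chute from stop, across, world height
    c,s=np.cos(CH[2]),np.sin(CH[2]); X/=1e3;y/=1e3
    return np.array([CH[0]+c*X-s*y, CH[1]+s*X+c*y, Z/1e3])
def go(t,yaw=None):  # needed tool shift mm, turn deg (yaw of tool x axis)
    s=arm.observe(); r=R.from_quat(s['tool_rot']); m=r.as_matrix()
    y0=np.degrees(np.arctan2(m[1,0],m[0,0])); d=r.inv().apply(np.array(t)-s['ee_pos'])*1e3
    print(np.round(d,1), None if yaw is None else round((-(yaw-y0)+180)%360-180,1),'t',round(s['time_s'],2))
E
python3 - <<'E'
from h import *
yw=np.degrees(CH[2]); go(W(100,-7,170),yw+90); print(W(100,-7,103))
E
```

```text
[ 469.7 -161.    61.3] -57.2 t 0.8
[ 0.57513344 -0.14957382  0.103     ]
```

Call:
carry_out(increments=[[[20, -7, 0], -4], [[60, -20, 0], -10], [[100, -34, 0], -17], [[140, -48, 0], -24], [[180, -62, 5], -31], [[220, -75, 10], -38], [[260, -89, 20], -45], [[300, -103, 30], -52], [[340, -117, 40], -57.2], [[380, -130, 50], -57.2], [[420, -144, 56], -57.2], [[450, -154, 60], -57.2], [[466, -160, 61], -57.2], [[470, -161, 61.3], -57.2], [[470, -161, 61.3], -57.2], [[470, -161, 61.3], -57.2]], grip=0, grip_force=30)

```text
time_s: 2.4
ee_pos: [0.5746, -0.1507, 0.1703]
tool_rot: [0.764, 0.645, -0.0, 0.0]
force: [0.1, -0.1, 0.6]
finger_gap: 0.003
finger_force: 0.0
```

```bash
python3 - <<'E'
from h import *
go(W(100,-7,103),np.degrees(CH[2])+90); s=arm.observe(); print(s['ee_pos'],s['finger_gap'],s['force'])
T=shot('top','t1');S=shot('side','s1')
print(proj(T,s['ee_pos']),proj(S,s['ee_pos']),proj(S,W(100,-7,103)))
a=cv2.imread('pics/t1.png')[110:260,265:365]; b=cv2.imread('pics/s1.png')[110:240,200:310]
c=np.zeros((520,800,3),np.uint8); a=cv2.resize(a,None,fx=3.46,fy=3.46); b=cv2.resize(b,None,fx=4,fy=4)
c[:a.shape[0],:a.shape[1]]=a; c[:,350:790]=b; cv2.imwrite('pics/c2.png',c)
E
```

```text
[ 1.2  0.3 67.3] -0.1 t 2.4
[ 0.57463803 -0.15066591  0.17030474] 0.0028404449020794794 [ 0.09062452 -0.05721927  0.56313423]
[[331.11653806 197.48023855]] [[274.83405722 165.06911213]] [[274.64723641 186.65313585]]
```

View pics/c2.png

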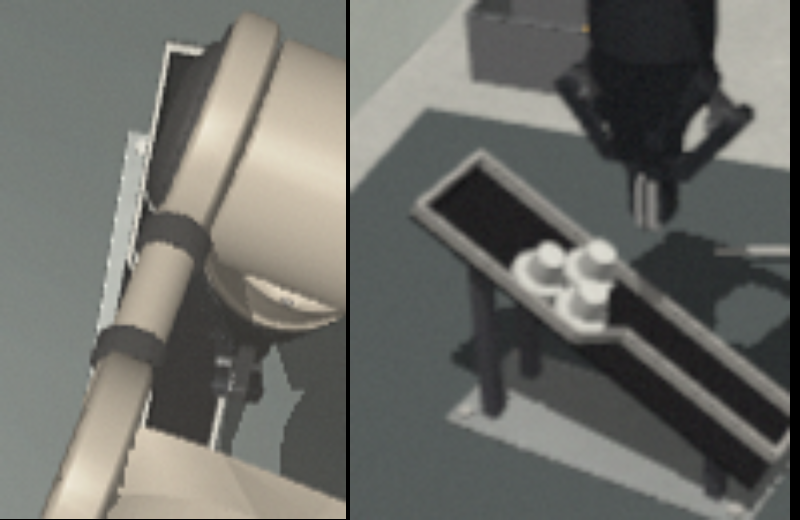

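The tool is above the neck with its tip at side crop (650,228), which agrees with the projection. The caps are still wedged. I'll descend, then push along the slope.

Call:
carry_out(increments=[[[1, 0, 10], 0], [[1, 0, 25], 0], [[1, 0, 40], 0], [[1, 0, 55], 0], [[1, 0, 65], 0], [[1, 0, 69.5], 0], [[1, 0, 69.5], 0]])

```text
time_s: 3.2
ee_pos: [0.5752, -0.1486, 0.0999]
tool_rot: [0.764, 0.645, -0.0, -0.0]
force: [-0.2, 0.1, 1.0]
finger_gap: -0.0
finger_force: 0.0
```

Call:
carry_out(increments=[[[0, 3, -1.6], 0], [[0, 6, -3.2], 0], [[0, 9, -4.8], 0], [[0, 12, -6.4], 0], [[0, 15, -8], 0], [[0, 18, -9.6], 0], [[0, 20, -10.6], 0], [[0, 20, -10.6], 0]])

```text
time_s: 4.0
ee_pos: [0.5954, -0.1517, 0.1111]
tool_rot: [0.764, 0.645, -0.0, -0.0]
force: [-0.6, -0.2, -0.2]
finger_gap: -0.003
finger_force: 0.6
```

```bash
python3 - <<'E'
from h import *
s=arm.observe(); print(s['ee_pos'],s['force']); S=shot('side','s2')
print([np.round(r['extent']).tolist()+[round(r['confidence'],2)] for r in imaging.find_in('cap1_center','side')])
b=cv2.imread('pics/s2.png')[130:240,200:320]; cv2.imwrite('pics/c3.png',cv2.resize(b,None,fx=4,fy=4))
E
```

```text
[ 0.59535809 -0.15171891  0.11111335] [-0.5647743  -0.21923685 -0.15067866]
[[252.0, 180.0, 18.0, 14.0, 0.52]]
```

View pics/c3.png

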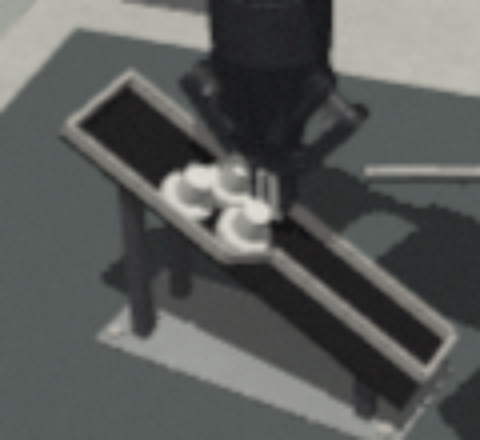

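The closed tip is against the blocking cap (crop 232,180), which has moved up a few mm. The lower cap at (250,225) is starting to free. I'll push on.

Call:
carry_out(increments=[[[0, 3, -1.6], 0], [[0, 6, -3.2], 0], [[0, 9, -4.8], 0], [[0, 12, -6.4], 0], [[0, 14, -7.4], 0], [[0, 14, -7.4], 0], [[0, 14, -7.4], 0], [[0, 14, -7.4], 0], [[0, 14, -7.4], 0]])

```text
time_s: 5.0
ee_pos: [0.6092, -0.1543, 0.1185]
tool_rot: [0.764, 0.645, 0.0, 0.0]
force: [0.5, 0.4, 0.4]
finger_gap: -0.003
finger_force: 0.1
```

```bash
python3 - <<'E'
from h import *
s=arm.observe(); print(s['ee_pos'],s['force']); S=shot('side','s3')
b=cv2.imread('pics/s3.png')[130:240,200:320]; cv2.imwrite('pics/c4.png',cv2.resize(b,None,fx=4,fy=4))
E
```

```text
[ 0.60917124 -0.15433879  0.11853305] [0.4934102  0.37165013 0.39920561]
```

View pics/c4.png

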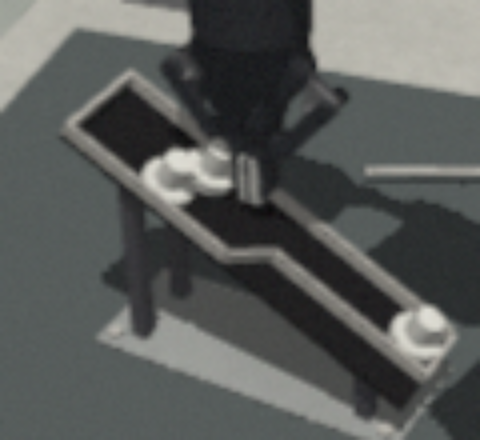

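The first cap has run down to the stop (crop 425,335), and the other two are held above the finger. I'll lift the tool away and back.

Call:
carry_out(increments=[[[0, -8, -12], 0], [[0, -20, -35], 0], [[0, -35, -65], 0], [[0, -50, -90], 0], [[0, -60, -100], 0], [[0, -60, -100], 0], [[0, -60, -100], 0], [[0, -60, -100], 0]])

```text
time_s: 5.85
ee_pos: [0.5498, -0.144, 0.2171]
tool_rot: [0.764, 0.645, -0.001, -0.001]
force: [-0.7, 0.7, -0.9]
finger_gap: -0.005
finger_force: 0.0
```

```bash
python3 - <<'E'
from h import *
s=arm.observe(); print(s['ee_pos'],s['force']); S=shot('side','s4')
b=cv2.imread('pics/s4.png')[130:240,200:320]; cv2.imwrite('pics/c5.png',cv2.resize(b,None,fx=4,fy=4))
for k in (18,54,90):
    M,o=chute(CH); print(proj(S,M@np.array([k/1e3,0,.028])+o))
go(W(2,0,100),np.degrees(CH[2]))
E
```

```text
[ 0.54976047 -0.14404804  0.21705989] [-0.73784663  0.68335504 -0.91561267]
[[306.40096405 209.10929374]]
[[295.57606565 200.41369022]]
[[284.76620347 191.73016522]]
[  5.7 -71.8 117.1] 90.0 t 5.9
```

View pics/c5.png

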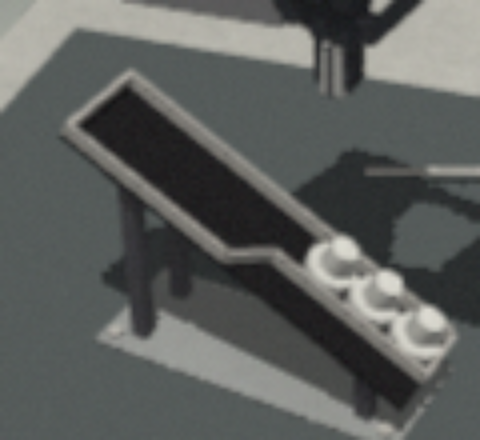

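All three caps are queued at the stop, with bosses at crop (430,320), (387,287) and (343,250). That matches the prediction within about 1 px. I'll turn the tool and go above the front cap with the gripper open.

Call:
carry_out(increments=[[[1, -10, 0], 8.5], [[2, -25, 0], 17], [[3, -40, 0], 25.5], [[4, -55, 10], 34], [[5, -68, 20], 42.5], [[6, -74, 35], 51], [[6, -74, 50], 59.5], [[6, -74, 65], 68], [[6, -74, 80], 76.5], [[6, -74, 95], 85], [[6, -74, 108], 90], [[6, -74, 116], 90], [[6, -74, 117], 90], [[6, -74, 117], 90]], grip=0.75)

```text
time_s: 7.3
ee_pos: [0.4781, -0.1259, 0.1013]
tool_rot: [0.997, -0.083, -0.0, -0.0]
force: [-0.3, -0.1, 0.3]
finger_gap: 0.751
finger_force: 0.0
```

```bash
python3 - <<'E'
from h import *
go(W(0,0,58),np.degrees(CH[2])); s=arm.observe(); print(s['ee_pos'],s['finger_gap'],s['force'])
E
```

```text
[-0.4  0.1 43.3] 0.1 t 7.3
[ 0.47808579 -0.12593943  0.10129186] 0.7514965734889536 [-0.26960561 -0.07569382  0.30000849]
```

Call:
carry_out(increments=[[[0, 0, 10], 0], [[0, 0, 22], 0], [[0, 0, 34], 0], [[0, 0, 41], 0], [[0, 0, 43.3], 0], [[0, 0, 43.3], 0]])

```text
time_s: 7.9
ee_pos: [0.4778, -0.1258, 0.0577]
tool_rot: [0.996, -0.084, -0.0, -0.0]
force: [-0.3, -0.0, 0.1]
finger_gap: 0.746
finger_force: 0.0
```

Call:
carry_out(increments=[[[0, 0, 0], 0], [[0, 0, 0], 0], [[0, 0, 0], 0], [[0, 0, 0], 0], [[0, 0, 0], 0], [[0, 0, 0], 0], [[0, 0, 0], 0], [[0, 0, 0], 0]], grip=0, grip_force=30)

```text
time_s: 8.7
ee_pos: [0.4782, -0.126, 0.0587]
tool_rot: [0.996, -0.084, 0.0, 0.0]
force: [-1.1, 0.7, 5.9]
finger_gap: 0.217
finger_force: 29.3
```

Call:
carry_out(increments=[[[-1.5, 0, -3], 0], [[-3, 0, -6], 0], [[-5, 0, -10], 0], [[-8, 0, -16], 0], [[-12, 0, -24], 0], [[-15, 0, -34], 0], [[-15, 0, -46], 0], [[-15, 0, -56], 0], [[-15, 0, -60], 0], [[-15, 0, -60], 0]])

```text
time_s: 9.7
ee_pos: [0.4635, -0.1236, 0.119]
tool_rot: [0.996, -0.084, 0.001, 0.0]
force: [-0.3, 0.7, -0.1]
finger_gap: 0.214
finger_force: 29.3
```

```bash
python3 - <<'E'
from h import *
s=arm.observe(); print(s['ee_pos'],s['finger_gap'],s['force'],s['finger_force']); S=shot('side','s5')
print(proj(S,s['ee_pos']))
go([.4349,.2659,.12]); b=cv2.imread('pics/s5.png')[110:240,200:340]; cv2.imwrite('pics/c6.png',cv2.resize(b,None,fx=4,fy=4))
E
```

```text
[ 0.4635342  -0.12357104  0.11897734] 0.21391482635359033 [-0.33310457  0.73569115 -0.14542704] 29.347085058689117
[[313.57527835 195.88446394]]
[ -92.9 -379.2   -1.7] None t 9.75
```

View pics/c6.png

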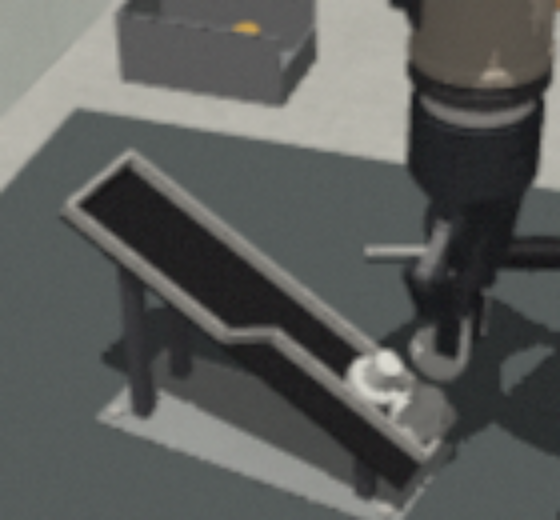

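The cap is held, still tilted as it lay in the chute, with the other two running forward. I'll carry it over the empty compartment, keeping it 18 mm short so I can roll it flat about its low edge.

```bash
python3 - <<'E'
from h import *
go([.417,.264,.12],np.degrees(.108))
E
```

```text
[-110.2 -374.3   -1.8] -15.8 t 9.75
```

Call:
carry_out(increments=[[[-3, -8, 0], 0], [[-8, -28, 0], -1], [[-16, -56, -1], -2], [[-25, -86, -2], -4], [[-35, -118, -2], -6], [[-45, -150, -2], -8], [[-55, -184, -2], -10], [[-65, -218, -2], -12], [[-75, -252, -2], -14], [[-84, -284, -2], -15.8], [[-93, -314, -2], -15.8], [[-100, -340, -2], -15.8], [[-106, -360, -2], -15.8], [[-109, -371, -2], -15.8], [[-110, -374, -2], -15.8], [[-110, -374, -2], -15.8], [[-110, -374, -2], -15.8]])

```text
time_s: 11.45
ee_pos: [0.4171, 0.2629, 0.12]
tool_rot: [0.999, 0.054, -0.0, 0.0]
force: [-0.1, -1.0, -1.1]
finger_gap: 0.215
finger_force: 29.4
```

```bash
python3 - <<'E'
from h import *
s=arm.observe(); print(s['ee_pos'],s['finger_gap'],s['force'],s['finger_force']); S=shot('side','s6')
go([.417,.264,.0267],np.degrees(.108)); b=cv2.imread('pics/s6.png')[240:410,130:320]; cv2.imwrite('pics/c7.png',cv2.resize(b,None,fx=3.5,fy=3.5))
e=np.array([.4349,.2659,.004]); print(proj(S,e),proj(S,s['ee_pos']))
E
```

```text
[0.41711572 0.26293694 0.12002348] 0.21481454940984052 [-0.14288906 -0.9965854  -1.06386256] 29.381116926670074
[-0.1 -1.2 93.4] -0.1 t 11.5
[[274.13317008 362.46233945]] [[283.91638168 329.88888538]]
```

View pics/c7.png

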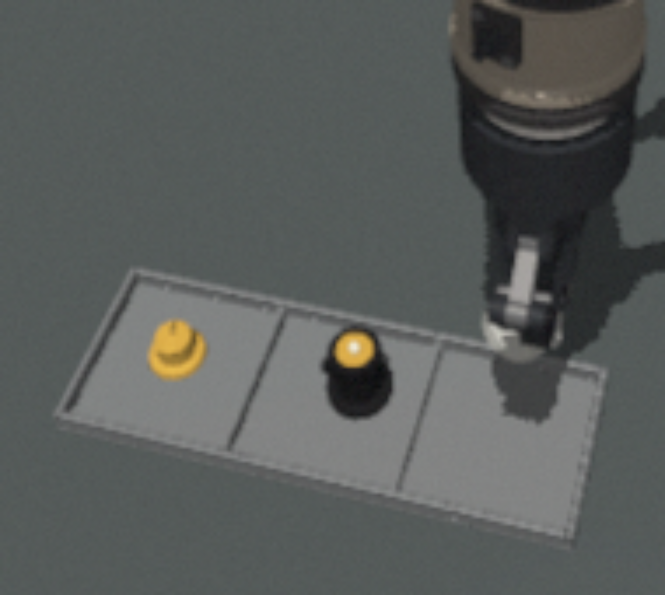

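The tilted cap is above the empty compartment. The compartment's centre, by its corners in the crop, is about (508,430), i.e. pixel (275,363), which matches my estimate. I'll descend.

Call:
carry_out(increments=[[[0, 0, 12], 0], [[0, 0, 32], 0], [[0, 0, 52], 0], [[0, 0, 70], 0], [[0, 0, 82], 0], [[0, 0, 88], 0], [[0, 0, 90], 0], [[0, 0, 91], 0], [[0, 0, 91], 0]], grip_force=22)

```text
time_s: 12.4
ee_pos: [0.4175, 0.2638, 0.0297]
tool_rot: [0.999, 0.054, 0.001, -0.0]
force: [-0.3, -0.2, -1.4]
finger_gap: 0.213
finger_force: 29.4
```

Call:
carry_out(increments=[[[0, 0, 1], 0], [[0, 0, 2], 0], [[0, 0, 2], 0], [[0, 0, 2], 0]])

```text
time_s: 12.8
ee_pos: [0.4172, 0.2637, 0.0273]
tool_rot: [0.999, 0.054, 0.0, 0.0]
force: [-0.4, -0.4, -0.6]
finger_gap: 0.216
finger_force: 29.4
```

Call:
carry_out(increments=[[[0, 0, 0.5], 0], [[0, 0, 1], 0], [[0, 0, 1.5], 0], [[0, 0, 1.5], 0]], grip=0, grip_force=20)

```text
time_s: 13.2
ee_pos: [0.4175, 0.2638, 0.026]
tool_rot: [0.999, 0.054, 0.0, -0.0]
force: [0.1, -0.6, 3.7]
finger_gap: 0.215
finger_force: 29.8
```

Call:
carry_out(increments=[[[1.5, 0, 0], 0], [[3, 0, 0], 0], [[4.5, 0, 0.5], 0], [[6, 0, 1], 0], [[7.5, 0, 1.7], 0], [[9, 0, 2.5], 0], [[9, 0, 2.5], 0]])

```text
time_s: 13.9
ee_pos: [0.4263, 0.2647, 0.0233]
tool_rot: [0.999, 0.054, 0.0, 0.0]
force: [-1.1, -0.7, 6.2]
finger_gap: 0.216
finger_force: 31.2
```

```bash
python3 - <<'E'
from h import *
s=arm.observe(); print(s['ee_pos'],s['finger_gap'],s['force'],s['finger_force']); S=shot('side','s7')
b=cv2.imread('pics/s7.png')[280:410,220:320]; cv2.imwrite('pics/c8.png',cv2.resize(b,None,fx=4.5,fy=4.5))
E
```

```text
[0.426286   0.26467251 0.02328208] 0.21554746730190566 [-1.10956937 -0.72480385  6.18169234] 31.199117302894592
```

View pics/c8.png

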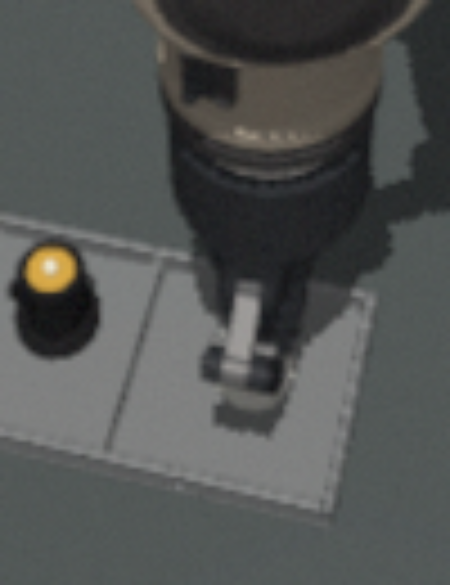

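The cap is mostly hidden behind the finger (crop 250,385), low on the floor and rolling under a light force. I'll finish the roll.

Call:
carry_out(increments=[[[1.5, 0, 0.5], 0], [[3, 0, 1], 0], [[4.5, 0, 1.5], 0], [[6, 0, 2], 0], [[7, 0, 2], 0], [[8, 0, 2], 0], [[8, 0, 2], 0]])

```text
time_s: 14.65
ee_pos: [0.4342, 0.2655, 0.0211]
tool_rot: [0.999, 0.054, 0.0, 0.0]
force: [-1.7, -0.4, 5.0]
finger_gap: 0.214
finger_force: 31.7
```

Call:
carry_out(increments=[[[1, 0, 0.5], 0], [[2, 0, 1], 0], [[2, 0, 1.5], 0], [[2, 0, 1.5], 0]])

```text
time_s: 15.05
ee_pos: [0.4366, 0.2659, 0.0198]
tool_rot: [0.999, 0.054, 0.001, -0.0]
force: [-0.4, 0.4, 4.3]
finger_gap: 0.211
finger_force: 32.2
```

Call:
carry_out(increments=[[[1, 0, 0.5], 0], [[2, 0, 1], 0], [[3, 0, 1.5], 0], [[4, 0, 2], 0], [[4, 0, 2], 0]])

```text
time_s: 15.55
ee_pos: [0.4395, 0.2662, 0.0186]
tool_rot: [0.999, 0.054, -0.0, 0.0]
force: [-5.3, -0.4, 15.2]
finger_gap: 0.21
finger_force: 33.9
```

```bash
python3 - <<'E'
from h import *
s=arm.observe(); print(s['ee_pos'],s['finger_gap'],s['force'],s['finger_force']); T=shot('top','t8');S=shot('side','s8')
b=cv2.resize(cv2.imread('pics/s8.png')[330:400,230:310],None,fx=7,fy=7,interpolation=2)
a=cv2.resize(cv2.imread('pics/t8.png')[235:300,105:170],None,fx=4.7,fy=4.7,interpolation=2)
c=np.zeros((490,800,3),np.uint8);c[:,:560]=b;w=min(240,a.shape[1]);c[:a.shape[0],560:560+w]=a[:,:w]
cv2.imwrite('pics/c9.png',np.clip(c.astype(float)*1.5,0,255).astype(np.uint8))
E
```

```text
[0.43951347 0.26620598 0.01857703] 0.2099794687662767 [-5.3236448  -0.36314365 15.18433045] 33.89643967151642
```

View pics/c9.png

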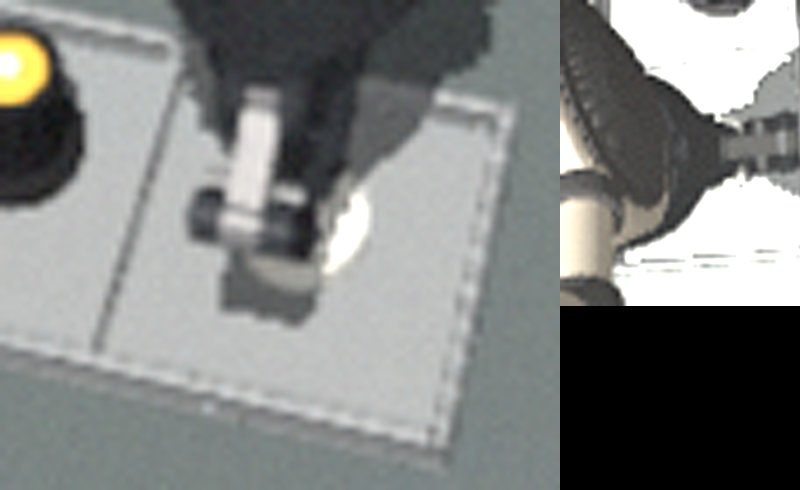

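The contact force rose sharply to 15 N at the expected height, and the flange shows low on the floor at crop (350,225), so the cap is flat. I'll ease off, release and rise. I've now viewed 11 pictures, one over the limit, so the remaining checks will be numeric.

Call:
carry_out(increments=[[[0, 0, -0.5], 0], [[0, 0, -0.8], 0], [[0, 0, -0.8], 0]])

```text
time_s: 15.95
ee_pos: [0.44, 0.2663, 0.0187]
tool_rot: [0.999, 0.054, 0.0, -0.0]
force: [-2.1, -1.2, 7.3]
finger_gap: 0.213
finger_force: 33.0
```

Call:
carry_out(increments=[[[0, 0, 0], 0], [[0, 0, 0], 0], [[0, 0, 0], 0], [[0, 0, 0], 0], [[0, 0, 0], 0], [[0, 0, 0], 0]], grip=0.6)

```text
time_s: 16.55
ee_pos: [0.44, 0.2662, 0.0184]
tool_rot: [0.999, 0.054, 0.0, 0.0]
force: [0.4, -0.4, 0.5]
finger_gap: 0.598
finger_force: 0.0
```

Call:
carry_out(increments=[[[0, 0, -5], 0], [[0, 0, -15], 0], [[0, 0, -35], 0], [[0, 0, -60], 0], [[0, 0, -90], 0], [[-20, 40, -115], 0], [[-45, 85, -130], 0], [[-60, 130, -135], 0], [[-75, 175, -135], 0], [[-75, 200, -135], 0], [[-75, 210, -135], 0], [[-75, 210, -135], 0]])

```text
time_s: 17.75
ee_pos: [0.3886, 0.0486, 0.1541]
tool_rot: [0.999, 0.053, 0.001, 0.0]
force: [0.1, -0.7, 0.6]
finger_gap: 0.6
finger_force: 0.0
```

```bash
python3 - <<'E'
from h import *
np.set_printoptions(precision=1,suppress=True)
s=arm.observe(); print(s['time_s'],s['ee_pos'],s['finger_gap'],s['force'])
M,o=chute(CH)
e=R.from_euler('z',.108)
for n in('top','side'):
    d=shot(n,n+'9')
    for c in ['cap1_center','lamp_socket_center','meter_knob_center','screwdriver']:
        print(n,c,[np.round(r['extent']).tolist()+[round(r['confidence'],2)] for r in imaging.find_in(c,n)])
    print('queue pred',[proj(d,M@np.array([k/1e3,0,.028])+o)[0] for k in(18,54)])
    # bright blobs in tray & lane: flange+boss
    g=cv2.cvtColor(d['frame'],cv2.COLOR_RGB2GRAY)
    x,y,w,h=(112,245,50,48) if n=='top' else (240,330,65,55)
    print('max',g[y:y+h,x:x+w].max()); m=(g[y:y+h,x:x+w]>185).astype(np.uint8)
    k,_,st,ce=cv2.connectedComponentsWithStats(m)
    print([(st[i].tolist(),ce[i]+[x,y]) for i in range(1,k) if st[i,4]>20])
E
```

```text
17.75 [0.4 0.  0.2] 0.6002489373434264 [ 0.1 -0.7  0.6]
top cap1_center [[289.0, 123.0, 59.0, 131.0, 0.74], [129.0, 258.0, 18.0, 20.0, 0.68], [110.0, 159.0, 50.0, 134.0, 0.66]]
top lamp_socket_center [[126.0, 222.0, 22.0, 17.0, 0.76]]
top meter_knob_center [[130.0, 175.0, 11.0, 12.0, 0.61]]
top screwdriver [[410.0, 201.0, 31.0, 79.0, 0.85]]
queue pred [array([314.3, 247.4]), array([317.4, 232.3])]
max 255
[([2, 0, 44, 46, 1606], array([136.3, 267.2])), ([1, 19, 2, 27, 27], array([113.6, 277. ]))]
side cap1_center [[265.0, 351.0, 16.0, 23.0, 0.85], [144.0, 316.0, 161.0, 82.0, 0.63]]
side lamp_socket_center [[220.0, 334.0, 20.0, 29.0, 0.72], [218.0, 153.0, 94.0, 78.0, 0.29]]
side meter_knob_center [[172.0, 332.0, 17.0, 19.0, 0.7]]
side screwdriver []
queue pred [array([306.4, 209.1]), array([295.6, 200.4])]
max 221
[([24, 21, 18, 18, 190], array([272.4, 359.5]))]
```

```bash
python3 - <<'E'
from h import *
np.set_printoptions(precision=1,suppress=True)
S=imaging.grab_frame('side');T=imaging.grab_frame('top')
a=np.linspace(0,2*np.pi,40);ring=lambda r,z:np.c_[r*np.cos(a),r*np.sin(a),0*a+z]
C=np.r_[ring(18,0),ring(18,8),ring(10,28)]/1e3
for tilt in(0,-15,-28):
  Rm=R.from_euler('z',.1)*R.from_euler('y',tilt,degrees=True); P=Rm.apply(C); P[:,2]-=P[:,2].min()-.004
  f=lambda q:np.r_[[*bb(T,P+[q[0],q[1],0])-np.array([129,258,147,278]),*bb(S,P+[q[0],q[1],0])-np.array([265,351,281,374])]]
  bb=lambda d,p:np.r_[proj(d,p).min(0),proj(d,p).max(0)]
  r=least_squares(f,[.44,.266]); print(tilt,r.x*1e3,r.cost,f(r.x), 'bosstop side',proj(S,Rm.apply([0,0,.028])+P[0]*0+[*r.x,.004]))
g=cv2.cvtColor(S['frame'],cv2.COLOR_RGB2GRAY)
for row in g[346:380,258:288]: print(' '.join(f'{v:3d}' for v in row))
print('queue');
for row in g[196:222:2,284:316:1]: print(' '.join(f'{v:3d}' for v in row))
E
```

```text
0 [436.8 268.8] 7.927746444840512 [-0.2  2.5 -1.2 -1.4 -1.6  0.1  1.  -1.6] bosstop side [[272.6 355.9]]
-15 [437.6 269.1] 11.156168939931538 [-0.9  2.5 -1.8 -1.1 -1.8 -0.3  1.4 -2.4] bosstop side [[275.9 357. ]]
-28 [439.4 269.5] 15.70773926840645 [-1.5  2.3 -2.3 -0.4 -2.2 -0.7  1.6 -3.2] bosstop side [[277.9 358.2]]
133 131 132 133 133 133 132 132 133 131 132 134 132 132 131 130 132 131 131 133 130 131 133 134 131 132 131 118 120 118
133 132 133 132 135 133 132 133 132 133 132 132 133 133 134 131 133 132 132 131 133 133 132 134 131 132 134 134 133 132
132 132 133 133 130 134 133 132 131 133 130 132 132 130 133 135 132 131 132 129 131 133 132 131 132 132 133 132 132 133
131 132 134 134 132 132 132 132 133 133 134 132 132 134 138 137 134 132 133 134 132 133 132 131 131 132 132 132 132 131
131 133 131 131 133 134 133 134 131 133 132 140 159 170 172 170 164 148 135 133 130 131 132 132 133 133 134 132 133 132
133 131 132 131 133 134 133 133 132 132 144 171 206 217 216 213 207 190 159 138 133 131 133 132 132 132 133 134 134 131
134 133 134 134 134 134 132 132 131 143 174 206 218 218 216 
[... 4269 characters left out ...]
 201 175 152 144 182 213 218 217 215 213 163 107  95  90  91
 30  32  32  42  89 111 120 120 133 151 126  82  52 114 174 204 213 183 153 150 148 147 141 145 174 164 141 134 148 123  92  91
 31  31  31  29  33  35  56  97 118 122 128 145 133 142 165 191 206 201 171 147 137 128 117 106 105 109 109 123 112  93  91  90
 30  33  29  35  32  30  32  32  44  89 113 118 111 127 156 164 172 197 210 204 179 173 162 152 155 190 187 170 145 106  90  91
 31  31  33  33  32  33  33  30  31  33  29  70 102 119 123 128 153 160 161 170 183 197 196 191 178 179 169 125  88  91  83  80
 51  30  30  29  28  32  33  31  32  30  33  29  33  42  91 112 120 122 137 155 140 105  76 109 156 141  85  69  63  49  45  46
```

The placed cap is upright: its boss top is at (272.5, 355.5), against a predicted (272.6, 355.9) for an upright cap. Two caps are queued at the stop, with bosses at about (297,200) and (308,209).

```bash
python3 -c "
from rig import arm; print(arm.sign_off())"
```

```text
the job is handed in; nothing more can be done
None
```

The job is handed in at about 18 s: the jam is cleared, the front cap is upright, boss up, in the empty compartment, and the other two are queued at the stop. The socket, knob and screwdriver were not touched; I viewed 11 pictures, one over the limit of 10.

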